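# Shut down an interlocked isolator bank by feel

## Task

Shut the bench machines down for the night: throw all three red-knobbed levers of the isolator bank from on (leaning towards you) right over to fully off (leaning away). The levers are interlocked and go off one at a time, in an order that is not marked because the cam plates inside are changed with the machines, so feel for the one that is free: a held lever gives a few millimetres and stops, and must not be forced (never more than 25 N on any lever). Leave the things standing round the bank where they are.

Things in the scene. Friction and masses are not known exactly. Their poses are not given: they have to be found in the camera images.
- board: isolator bank: steel box, dark top plate with yellow lever surrounds, bolted to the bench, 274 mm wide (y) x 130 deep (x; 144 with the outlet caps at its back) x 75 high; feet reach 23 mm out at both ends. Origin: centre of its underside; z up, x front (robot side) to back, y to the left. Three like levers at y = +80, 0, -80 mm swing in its x-z plane: leaning to -x (red dot) is ON, to +x (white dot) OFF.
- sequence_bar: hidden bar inside the bank with three exchangeable cam plates, one under each lever; they let the levers go off in one order only, any of the six, and nothing outside shows which. Origin: the board's origin at the start; it moves 10 mm along the board's +y for each lever thrown off (a brass pointer in the slot in the front face moves with it).
- knob_left (a point): centre of the left lever's red ball knob, 30 mm in diameter (left and right as seen from the robot). It runs on an arc of 120 mm radius about the pivot; in the board's frame from x = -52, z = 160 mm (fully on) over z = 172 mm (upright) to x = +52, z = 160 mm (fully off, touching its stop). Starts on, up to 5 mm off its front stop.
- knob_middle (a point): centre of the middle lever's red ball knob, 30 mm in diameter (left and right as seen from the robot). It runs on an arc of 120 mm radius about the pivot; in the board's frame from x = -52, z = 160 mm (fully on) over z = 172 mm (upright) to x = +52, z = 160 mm (fully off, touching its stop). Starts on, up to 5 mm off its front stop.
- knob_right (a point): centre of the right lever's red ball knob, 30 mm in diameter (left and right as seen from the robot). It runs on an arc of 120 mm radius about the pivot; in the board's frame from x = -52, z = 160 mm (fully on) over z = 172 mm (upright) to x = +52, z = 160 mm (fully off, touching its stop). Starts on, up to 5 mm off its front stop.
- lever_left: the left lever, 10 mm steel stem on a drum of 31 mm radius. Origin on the pivot, 52 mm over the bench, at the board's x = 0; turns 0.9 rad about its y. Free: takes 4 to 8 N at the knob, stays where left, ends at a rubber off stop (some 2 N per mm). Held: moves alike for about 9 mm from fully on, then the force climbs by some 3 N per mm. The next lever is sure to be free once this is within 10 mm of its off stop.
- lever_middle: the middle lever, 10 mm steel stem on a drum of 31 mm radius. Origin on the pivot, 52 mm over the bench, at the board's x = 0; turns 0.9 rad about its y. Free: takes 4 to 8 N at the knob, stays where left, ends at a rubber off stop (some 2 N per mm). Held: moves alike for about 9 mm from fully on, then the force climbs by some 3 N per mm. The next lever is sure to be free once this is within 10 mm of its off stop.
- lever_right: the right lever, 10 mm steel stem on a drum of 31 mm radius. Origin on the pivot, 52 mm over the bench, at the board's x = 0; turns 0.9 rad about its y. Free: takes 4 to 8 N at the knob, stays where left, ends at a rubber off stop (some 2 N per mm). Held: moves alike for about 9 mm from fully on, then the force climbs by some 3 N per mm. The next lever is sure to be free once this is within 10 mm of its off stop.
- glue_bottle: white glue bottle, 43 mm across, 112 mm tall, standing at the right of the bank; origin at the centre of its underside; not part of the job.
- dye_bottle: brown dye bottle with black cap, 34 mm across, 78 mm tall, standing at the right rear on the cutting mat; origin at the centre of its underside; not part of the job.
- balm: low white balm jar with black lid, 71 mm across, 54 mm tall, behind the bank at the left; origin at the centre of its underside; not part of the job.
- tin: small round red tin, 56 mm across, 35 mm tall, behind the bank; origin at the centre of its underside; not part of the job.
- wax: yellow beeswax puck, 39 mm across, 13 mm tall, lying at the right front; origin at the centre of its underside; not part of the job.
- maul: maul with white nylon head and ash handle, 208 mm long, 49 mm thick, lying on the cutting mat at the right; origin at the centre of its underside; not part of the job.
- clip: black spring clip, 24 x 19 x 28 mm, behind the bank; origin at the centre of its underside; not part of the job.

How it is judged:
By the outcome, as a careful person would: the job done as asked, in the order asked, and still so for the second after the job is handed in, with the robot touching nothing.
It also fails if it takes over 51 s, if anything falls off the work surface, if the arm or the gripper's body presses on something with over 40 N, if the wrist force passes 120 N, or if a joint passes its speed limit or range.

## Robot

A 6-joint arm with a two-finger parallel gripper is mounted at the origin on a cart in front of the work surface, level with it; the furniture and walls round the work are solid. World frame = base frame: x ahead of the robot, y to its left, z up, the work surface at z = 0. Lengths are in m, angles in rad, forces in N, time in s.
With the tool pointing down it reaches from about 0.35 to 0.775 m from the base axis. Payload 5.5 kg.
Tool frame: the origin (TCP) lies at the very end of the fingers, on their centre line; the grasp point (between the pads) lies 19 mm behind it; z points along the fingers, y is the line along which they close (so a half turn about z gives the same grasp; the last joint's range is limited). The gripper opens to 85 mm and grips with 20 to 120 N. Pads are 22 mm wide; open, the fingers measure 114 mm over their backs; the gripper's body (76 mm by 85 mm) begins 54 mm behind the grasp point. The pads swing forward as they close: fully open they stand 13 mm farther back than shut.
Start: joints at [-1.413, 0.313, 0.046, 1.304, 0, 1.431], TCP at [0.169, -0.55, 0.231] pointing down, gripper open.
Joint ranges: [-2.76, 2.76], [-0.86, 1.69], [-1.03, 1.26], [-2.2, 2.34], [-1.47, 1.5], [-3.14, 3.14]. Speed limits (rad/s): [2.57, 2.57, 3.14, 3.14, 3.14, 3.14].

## Interface

Orientations are given as a unit quaternion [w, x, y, z].
In Python, from workcell import env, cams, ticket, spotter gives the robot as it stands.
- The arm moves only by the tool jog_arm, never from a script. Its argument "increments" is a list that holds one entry, the list of rows, each a list of 7 numbers: the shift along the tool's x, y, z in units of 0.25 m (1.0 is 0.25 m), then the turn, a rotation vector about the tool's x, y, z in units of 180 degrees (1.0 is 180 degrees), then the closure in counts, from 0 (fully open) to 255 (shut). A call has 1 to 20 rows; each row shifts and turns the commanded pose from where the row before left it, along the tool's axes as they then stand; what a row does not reach is not made up. A row lasts 1/10 s, in which the tool goes at most 50 mm and 8.59 degrees, less where a joint would pass 70% of its speed; a pose out of reach is approached as far as the arm can. A call with a number of a shift or a turn outside -1 to 1 is refused whole. A call with a gripper value outside its range is refused whole. The fingers move at their own pace and stop on an object; "force" is the grip in N (left out, the last holds). Time passes only in rows, so rows that do not move let the fingers close. It gives the time, the measured TCP pose, the force, the opening and the grip force at its end, in the units of the state.
- env.get_state(): the state, without advancing time (a new reading comes with each control period).
- cams.read_camera(name): name is "side" or "top" or "wrist"; returns a dict with "pixels" (384x512x3 uint8, red, green, blue), "fx", "fy", "cx", "cy" (pixels), "xyz" and "attitude" of the camera in the world; the wrist camera has in their place "mount" (4x4, takes a point from camera to tool coordinates, whose origin is the TCP and whose axes are the flange's). Camera axes: x right, y down, z forward; pixel columns grow to the right and rows downward; lengths in m; the calibration is good to about 2 mm. A picture is of the moment at which its call begins: read the wrist's pose just before it. There is no depth.
- ticket.hand_in(): hands the job in; it is judged then, once.
Trained networks look in the newest picture that a camera, given by its name, has taken for a name from the list of things; names that differ only in an ending like _2 or _b are one class to them, and where a whole thing is asked for, a point or a joint stands for the part that bears it (a point fixed in the world has none). Each returns a list of dicts, best first, with "conf" (0 to 1); they miss things now and then, are a little off and sometimes report something else, mostly with a low value. They report only what shows in the picture. A call takes as long as a camera call.
- spotter.find_in(target, camera): "uv" ([column, row] in pixels, amid what is visible of it).
- spotter.cut_out(target, camera): "region" (384x512 bool, what is visible of it) and "uv" ([column, row] in pixels, amid what is visible of it).
- spotter.landmark_of(target, camera): "uv" ([column, row] in pixels: a listed point, or the origin of a listed thing).
The state is a dict: "clock": time; "joint_pos": joint angles; "qvel": joint speeds; "tau": joint torques, N m; "tcp_pos": TCP position; "orientation": TCP orientation; "wrist_force": force on the tool from outside, world axes, zero at the start; "ft_torque": the same for the moment, N m; "finger_gap": finger opening in m; "grip_force": force on a finger pad.
Only numpy, scipy, OpenCV 4.12 (cv2) and the standard library are available. Lean on these libraries where they do the work, as an engineer would, in place of code of your own. Each camera call takes 0.05 s, during which the arm holds its last target. There are 200 camera calls.

## Working session

There is one attempt and no reset: what is moved stays moved. The work goes in short steps, Python scripts to look and compute and a tool call to move; the robot and the scene stay as the last step left them, time stands still between calls to the robot, and variables do not carry over. Pictures are saved under pics/ and viewed, at most 10 in all, crops included, and the job is handed in when it is done.

Besides the shell and the picture viewer there is one more tool, called after "Request:" as name(argument=value, ...) on one line, values as JSON. jog_arm: Moves the arm, as the interface text tells. Shifts and turns lie within -1 to 1; 1 stands for 0.25 m of shift or 180 degrees of turn. Its arguments: {"type":"object","properties":{"increments":{"type":"array"},"force":{"type":"number"}},"required":["increments"]}

```bash
mkdir -p pics
cat > h.py <<'E'
import numpy as np, cv2
from scipy.spatial.transform import Rotation as R
from workcell import env,cams,ticket,spotter
def rot(a):
    a=np.array(a,float)
    return a if a.shape==(3,3) else R.from_quat([a[1],a[2],a[3],a[0]]).as_matrix()
def ray(c,uv):
    d=rot(c['attitude'])@np.array([(uv[0]-c['cx'])/c['fx'],(uv[1]-c['cy'])/c['fy'],1])
    return np.array(c['xyz'],float),d/np.linalg.norm(d)
def tri(rs):
    A=0;b=0
    for o,d in rs:
        P=np.eye(3)-np.outer(d,d);A=A+P;b=b+P@o
    p=np.linalg.solve(A,b); return p,[np.linalg.norm((np.eye(3)-np.outer(d,d))@(p-o)) for o,d in rs]
E
python3 - <<'E'
from h import *
s=env.get_state();print({k:np.round(v,3) for k,v in s.items()})
C={n:cams.read_camera(n) for n in('side','top')}
ims=[]
for n,c in C.items():
    print(n,c['xyz'],c['attitude'],c['fx']);cv2.imwrite(f'pics/{n}.png',c['pixels'][:,:,::-1])
for t in ['knob_left','knob_middle','knob_right','board']:
    rs=[]
    for n in C:
        r=spotter.landmark_of(t,n);print(t,n,[(np.round(x['uv'],1),round(x['conf'],2)) for x in r[:3]])
        if r: rs.append(ray(C[n],r[0]['uv']))
    if len(rs)==2: print(tri(rs))
E
```

```text
{'clock': np.float64(0.0), 'joint_pos': array([-1.413,  0.314,  0.045,  1.304, -0.   ,  1.431]), 'qvel': array([ 0.   , -0.001,  0.001, -0.   ,  0.   ,  0.   ]), 'tau': array([-1.0000e-03, -4.8062e+01,  2.9854e+01,  1.9000e-02, -0.0000e+00,
       -0.0000e+00]), 'tcp_pos': array([ 0.169, -0.549,  0.23 ]), 'orientation': array([-0.001,  0.989,  0.148, -0.   ]), 'wrist_force': array([-0.054, -0.641,  0.431]), 'ft_torque': array([ 0.019, -0.03 , -0.04 ]), 'grip_force': np.float64(0.0), 'finger_gap': np.float64(0.085)}
side [ 0.38775073 -0.9620031   0.71908678] [-0.46212074  0.88263891 -0.07725629  0.03774192] 374.6120113996454
top [ 0.43362028 -0.14116297  1.32194872] [-0.03333184  0.71449382 -0.6986067   0.0183368 ] 443.4860767202609
knob_left side [(array([232.1, 171.9]), 0.44)]
knob_left top [(array([225.7, 209.8]), 0.59)]
(array([ 0.45603409, -0.03251438,  0.15264069]), [np.float64(0.0016808494009976115), np.float64(0.0016808494009976375)])
knob_middle side [(array([242.1, 182.1]), 0.56)]
knob_middle top [(array([255.4, 201.8]), 0.73)]
(array([ 0.47712105, -0.11058388,  0.16502746]), [np.float64(0.0029627015789651474), np.float64(0.002962701578965088)])
knob_right side [(array([248.6, 201.3]), 0.67)]
knob_right top [(array([285.7, 198.8]), 0.57), (array([244.1, 141.7]), 0.33)]
(array([ 0.48537891, -0.18962006,  0.15617854]), [np.float64(0.004732299855987855), np.float64(0.004732299855987844)])
board side [(array([259.6, 223.8]), 0.68)]
board top [(array([327.5, 220.5]), 0.21), (array([224.9, 195. ]), 0.17)]
(array([ 0.46299604, -0.30167018,  0.17350128]), [np.float64(0.02751277328010632), np.float64(0.027512773280106394)])
```

View pics/top.png

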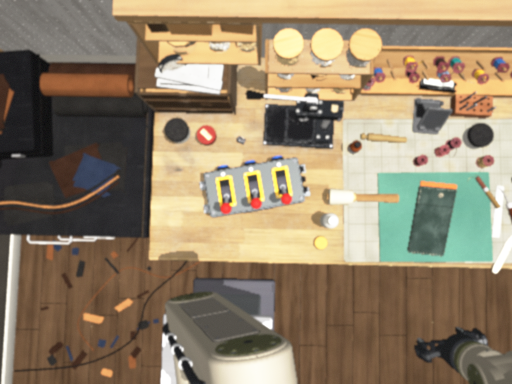

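View pics/side.png

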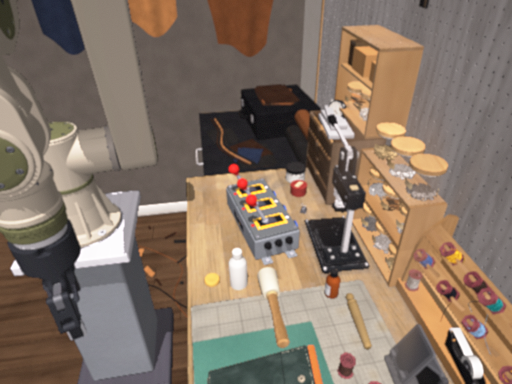

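The top picture shows the red knobs at about (225,208), (256,203) and (286,199), and the side view agrees at about (234,170), (242,184) and (251,201). All three levers lean towards the robot. I'll refine the knob centres by colour and fit the bank pose.

```bash
cat > fit.py <<'E'
from h import *
from scipy.optimize import least_squares
def knobs(guess):
    out={}
    for n in guess:
        c=cams.read_camera(n);hsv=cv2.cvtColor(c['pixels'],cv2.COLOR_RGB2HSV).astype(int)
        m=((hsv[...,0]<6)|(hsv[...,0]>174))&(hsv[...,1]>170)&(hsv[...,2]>110)
        k,_,st,ce=cv2.connectedComponentsWithStats(m.astype(np.uint8))
        r=[]
        for g in guess[n]:
            i=1+np.argmin([np.hypot(*(ce[j]-g))+(50 if st[j,4]<20 else 0) for j in range(1,k)]);r.append(ce[i]);print(n,ce[i].round(1),st[i,4])
        out[n]=(c,r)
    return out
E
python3 - <<'E'
from fit import *
o=knobs({'side':[(234,170),(242,184),(251,201)],'top':[(225,208),(256,203),(286,199)]})
for i in range(3): print(tri([ray(c,r[i]) for c,r in o.values()]))
def P(p):
    x,y,t,*e=p;ex=np.array([np.cos(t),np.sin(t),0]);ey=np.array([-ex[1],ex[0],0])
    return [np.array([x,y,.052])+ex*.12*np.sin(a-.45)+ey*yy+[0,0,.12*np.cos(a-.45)] for a,yy in zip(e,(.08,0,-.08))]
def f(p):
    r=[]
    for c,u in o.values():
        for q,w in zip(P(p),u):
            v=rot(c['attitude']).T@(q-np.array(c['xyz']));r+=[c['fx']*v[0]/v[2]+c['cx']-w[0],c['fy']*v[1]/v[2]+c['cy']-w[1]]
    return np.r_[r,(np.array(p[3:])-.02)/.02]
s=least_squares(f,[.52,-.1,.18,.02,.02,.02]);print(s.x.round(4),f(s.x).round(1));print(np.round(P(s.x),4))
E
```

```text
side [233.4 168.4] 98
side [242.1 183.5] 79
side [251.1 200. ] 89
top [225.3 207.7] 71
top [255.4 202.7] 70
top [285.9 198.3] 67
(array([ 0.46073012, -0.03227035,  0.16379925]), [np.float64(0.0021281317289605184), np.float64(0.0021281317289605097)])
(array([ 0.47593433, -0.11048291,  0.16055013]), [np.float64(0.001966836230900478), np.float64(0.001966836230900693)])
(array([ 0.48915678, -0.19027857,  0.15989716]), [np.float64(0.0020590450776750454), np.float64(0.002059045077675088)])
[ 0.5245 -0.102   0.1799  0.0225  0.0232  0.0153] [ 1.   0.7  0.6 -0.2  0.8 -0.5 -0.   0.6  0.1  0.8 -0.3  0.8  0.1  0.2
 -0.2]
[[ 0.4613 -0.0322  0.1612]
 [ 0.4757 -0.1108  0.1612]
 [ 0.4891 -0.1897  0.1608]]
```

Request:
jog_arm(increments=[[[0,0,0,0,0,0.0373,255],[0.11,-0.0986,0,0,0,0,255],[0.11,-0.0986,0,0,0,0,255],[0.11,-0.0986,0,0,0,0,255],[0.11,-0.0986,0,0,0,0,255],[0.11,-0.0986,0,0,0,0,255],[0.11,-0.0986,0,0,0,0,255],[0.11,-0.0986,0,0,0,0,255],[0.11,-0.0986,0,0,0,0,255],[0.11,-0.0986,0,0,0,0,255],[0.11,-0.0986,0,0,0,0,255],[0.11,-0.0986,0,0,0,0,255],[0.11,-0.0986,0,0,0,0,255],[0,0,0,0,0,0,255],[0,0,0,0,0,0,255]]])

```text
clock: 2.1
tcp_pos: [0.4405, -0.1989, 0.2313]
orientation: [0.0, 0.996, 0.091, -0.0]
wrist_force: [-0.9, -0.1, 0.6]
finger_gap: 0.0002
grip_force: 0.0
```

```bash
cat > st.py <<'E'
from h import *
s=env.get_state();t=.1799;M=np.array([[np.cos(t),np.sin(t)],[-np.sin(t),np.cos(t)]])
b=M@(s['tcp_pos'][:2]-[.5245,-.102]);f=M@s['wrist_force'][:2]
print('t',round(s['clock'],2),'board xy mm',(b*1e3).round(1),'z',(s['tcp_pos'][2]*1e3).round(1),'F',f.round(1),s['wrist_force'][2].round(1),'q',np.round(s['orientation'],3),'gap',s['finger_gap'].round(4))
E
python3 st.py
```

```text
Traceback (most recent call last):
  File "st.py", line 4, in <module>
    print('t',round(s['clock'],2),'board xy mm',(b*1e3).round(1),'z',(s['tcp_pos'][2]*1e3).round(1),'F',f.round(1),s['wrist_force'][2].round(1),'q',np.round(s['orientation'],3),'gap',s['finger_gap'].round(4))
                                                                                                                                                                                       ^^^^^^^^^^^^^^^^^^^^^
AttributeError: 'float' object has no attribute 'round'
```

Request:
jog_arm(increments=[[[0,0,0.108,0,0,0,255],[0,0,0.108,0,0,0,255],[0,0,0.108,0,0,0,255],[0.04,0,0,0,0,0,255],[0.04,0,0,0,0,0,255],[0.016,0,0,0,0,0,255],[0.012,0,0,0,0,0,255],[0.008,0,0,0,0,0,255],[0,0,0,0,0,0,255]]])

```text
clock: 3.0
tcp_pos: [0.4683, -0.1949, 0.1519]
orientation: [0.001, 0.996, 0.09, -0.001]
wrist_force: [-7.0, -0.9, 3.7]
finger_gap: 0.0
grip_force: 3.1
```

```bash
sed -i "s/s\['finger_gap'\].round(4)/s['finger_gap']/" st.py; python3 st.py
```

```text
t 3.0 board xy mm [-71.9 -81.3] z 151.9 F [-7.   0.3] 3.7 q [ 0.001  0.996  0.09  -0.001] gap 1.9007960390993192e-05
```

Request:
jog_arm(increments=[[[0.008,0,0,0,0,0,255],[0,0,0,0,0,0,255]]])

```text
clock: 3.2
tcp_pos: [0.47, -0.1944, 0.1519]
orientation: [0.001, 0.996, 0.09, -0.001]
wrist_force: [-7.0, -0.8, 4.0]
finger_gap: 0.0001
grip_force: 3.2
```

Request:
jog_arm(increments=[[[0.006,0,0,0,0,0,255],[0,0,0,0,0,0,255]]])

```text
clock: 3.4
tcp_pos: [0.4715, -0.194, 0.1518]
orientation: [0.001, 0.996, 0.09, -0.001]
wrist_force: [-6.2, -0.4, 4.6]
finger_gap: -0.0001
grip_force: 3.2
```

Request:
jog_arm(increments=[[[0.008,0,0,0,0,0,255],[0,0,0,0,0,0,255]]])

```text
clock: 3.6
tcp_pos: [0.4735, -0.1936, 0.1518]
orientation: [0.001, 0.996, 0.09, -0.001]
wrist_force: [-6.4, -0.4, 4.3]
finger_gap: -0.0001
grip_force: 3.0
```

Request:
jog_arm(increments=[[[0.006,0,0,0,0,0,255],[0,0,0,0,0,0,255]]])

```text
clock: 3.8
tcp_pos: [0.475, -0.1933, 0.1518]
orientation: [0.001, 0.996, 0.09, -0.001]
wrist_force: [-6.1, -0.0, 4.1]
finger_gap: 0.0003
grip_force: 3.0
```

Request:
jog_arm(increments=[[[0.006,0,0,0,0,0,255],[0,0,0,0,0,0,255]]])

```text
clock: 4.0
tcp_pos: [0.4765, -0.193, 0.1518]
orientation: [0.001, 0.996, 0.09, -0.001]
wrist_force: [-5.4, -0.6, 3.5]
finger_gap: -0.0002
grip_force: 2.9
```

Request:
jog_arm(increments=[[[0.008,0,0,0,0,0,255],[0.006,0,0,0,0,0,255],[0,0,0,0,0,0,255]]])

```text
clock: 4.3
tcp_pos: [0.4801, -0.1924, 0.1518]
orientation: [0.001, 0.996, 0.09, -0.001]
wrist_force: [-5.5, -0.6, 4.6]
finger_gap: 0.0003
grip_force: 2.7
```

Request:
jog_arm(increments=[[[0.008,0,0,0,0,0,255],[0.008,0,0,0,0,0,255],[0,0,0,0,0,0,255]]])

```text
clock: 4.6
tcp_pos: [0.4842, -0.1917, 0.1518]
orientation: [0.001, 0.996, 0.09, -0.0]
wrist_force: [-5.8, -0.6, 3.2]
finger_gap: 0.0
grip_force: 2.4
```

Request:
jog_arm(increments=[[[0.036,0,0,0,0,0,255],[0.036,0,0,0,0,0,255],[0.036,0,0,0,0,0,255],[0.036,0,0,0,0,0,255],[0.036,0,0,0,0,0,255],[0.036,0,0,0,0,0,255],[0.036,0,0,0,0,0,255],[0.024,0,0,0,0,0,255],[0.016,0,0,0,0,0,255],[0,0,0,0,0,0,255]]])

```text
clock: 5.6
tcp_pos: [0.5566, -0.1781, 0.1496]
orientation: [-0.0, 0.996, 0.09, -0.0]
wrist_force: [-1.7, -0.1, -2.4]
finger_gap: -0.0004
grip_force: 1.1
```

```bash
python3 st.py
```

```text
t 5.6 board xy mm [ 18.  -80.6] z 149.6 F [-1.7  0.2] -2.4 q [-0.     0.996  0.09  -0.   ] gap -0.0004166042745486182
```

Request:
jog_arm(increments=[[[0.012,0,0,0,0,0,255],[0.012,0,0,0,0,0,255],[0,0,0,0,0,0,255]]])

```text
clock: 5.9
tcp_pos: [0.5622, -0.1772, 0.1501]
orientation: [-0.0, 0.996, 0.09, -0.0]
wrist_force: [-3.6, -0.9, -3.0]
finger_gap: 0.0003
grip_force: 1.9
```

Request:
jog_arm(increments=[[[0.008,0,0,0,0,0,255],[0,0,0,0,0,0,255]]])

```text
clock: 6.1
tcp_pos: [0.5642, -0.1769, 0.1503]
orientation: [0.0, 0.996, 0.09, -0.0]
wrist_force: [-4.7, -1.9, -4.0]
finger_gap: 0.0001
grip_force: 2.1
```

Request:
jog_arm(increments=[[[0.008,0,0,0,0,0,255],[0,0,0,0,0,0,255]]])

```text
clock: 6.3
tcp_pos: [0.5662, -0.1765, 0.1503]
orientation: [0.0, 0.996, 0.09, 0.0]
wrist_force: [-3.7, -2.0, -2.1]
finger_gap: 0.0
grip_force: 2.1
```

Request:
jog_arm(increments=[[[0.008,0,0,0,0,0,255],[0,0,0,0,0,0,255]]])

```text
clock: 6.5
tcp_pos: [0.5681, -0.1761, 0.1503]
orientation: [0.0, 0.996, 0.09, 0.0]
wrist_force: [-3.7, -2.2, -3.6]
finger_gap: 0.0
grip_force: 2.1
```

Request:
jog_arm(increments=[[[0.008,0,0,0,0,0,255],[0,0,0,0,0,0,255]]])

```text
clock: 6.7
tcp_pos: [0.5695, -0.1758, 0.15]
orientation: [0.0, 0.996, 0.09, -0.001]
wrist_force: [-5.4, -2.3, -3.7]
finger_gap: 0.0001
grip_force: 2.8
```

Request:
jog_arm(increments=[[[0.006,0,0,0,0,0,255],[0,0,0,0,0,0,255]]])

```text
clock: 6.9
tcp_pos: [0.5703, -0.1757, 0.1498]
orientation: [0.0, 0.996, 0.09, -0.001]
wrist_force: [-7.8, -2.3, -4.6]
finger_gap: -0.0
grip_force: 3.5
```

Request:
jog_arm(increments=[[[0.01,0,0,0,0,0,255],[0,0,0,0,0,0,255]]])

```text
clock: 7.1
tcp_pos: [0.5717, -0.1754, 0.1493]
orientation: [0.0, 0.996, 0.09, -0.003]
wrist_force: [-8.5, -3.4, -3.3]
finger_gap: 0.0
grip_force: 4.9
```

```bash
python3 st.py
```

```text
t 7.1 board xy mm [ 33.3 -80.6] z 149.3 F [-9.  -1.8] -3.3 q [ 0.     0.996  0.09  -0.003] gap 2.314554667384064e-05
```

Request:
jog_arm(increments=[[[0.006,0,0,0,0,0,255],[0,0,0,0,0,0,255],[-0.06,0,0,0,0,0,255],[0,0,-0.132,0,0,0,255],[0,0,-0.132,0,0,0,255],[-0.116,-0.08,0,0,0,0,255],[-0.116,-0.08,0,0,0,0,255],[-0.116,-0.08,0,0,0,0,255],[-0.116,-0.08,0,0,0,0,255],[0,0,0,0,0,0,255]]])

```text
clock: 8.1
tcp_pos: [0.4302, -0.1176, 0.2176]
orientation: [-0.0, 0.996, 0.091, 0.001]
wrist_force: [0.6, -0.6, -0.1]
finger_gap: 0.0
grip_force: 0.0
```

```bash
python3 st.py
python3 - <<'E'
from h import *
c=cams.read_camera('side')['pixels'][130:290,190:350]
cv2.imwrite('pics/s2.png',cv2.resize(c,None,fx=3.5,fy=3.5)[:,:,::-1])
E
```

```text
t 8.1 board xy mm [-95.6   1.6] z 217.6 F [ 0.5 -0.7] -0.1 q [-0.     0.996  0.091  0.001] gap 8.213478042615212e-06
```

View pics/s2.png

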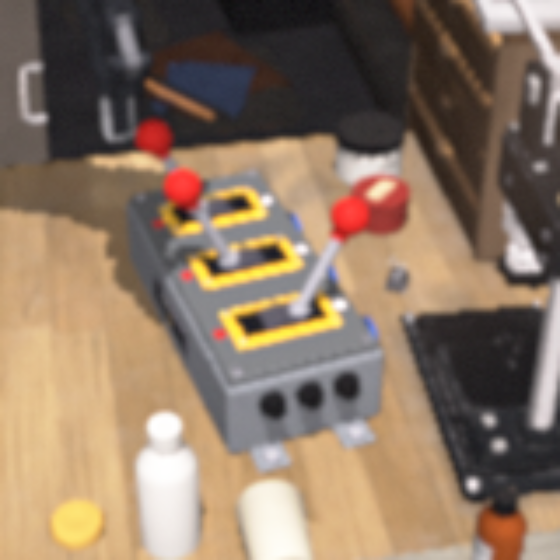

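The right lever is off, its knob at crop (350,215) leaning back. The middle (183,187) and left (155,137) levers are still on. Next I'll feel the middle one.

Request:
jog_arm(increments=[[[0,0.006,0.134,0,0,0,255],[0,0,0.134,0,0,0,255],[0.04,0,0,0,0,0,255],[0.03,0,0,0,0,0,255],[0.016,0,0,0,0,0,255],[0.012,0,0,0,0,0,255],[0,0,0,0,0,0,255]]])

```text
clock: 8.85
tcp_pos: [0.4576, -0.1171, 0.1513]
orientation: [0.001, 0.996, 0.09, 0.0]
wrist_force: [-5.5, 0.1, 3.2]
finger_gap: -0.0
grip_force: 2.6
```

Request:
jog_arm(increments=[[[0.008,0,0,0,0,0,255],[0,0,0,0,0,0,255]]])

```text
clock: 9.05
tcp_pos: [0.459, -0.1167, 0.1514]
orientation: [0.001, 0.996, 0.09, -0.0]
wrist_force: [-7.1, -0.4, 4.2]
finger_gap: 0.0
grip_force: 3.6
```

Request:
jog_arm(increments=[[[0.006,0,0,0,0,0,255],[0,0,0,0,0,0,255]]])

```text
clock: 9.25
tcp_pos: [0.4599, -0.1165, 0.1514]
orientation: [0.001, 0.996, 0.09, -0.001]
wrist_force: [-9.2, -0.7, 6.4]
finger_gap: 0.0002
grip_force: 4.6
```

Request:
jog_arm(increments=[[[0.006,0,0,0,0,0,255],[0,0,0,0,0,0,255]]])

```text
clock: 9.45
tcp_pos: [0.4607, -0.1162, 0.1513]
orientation: [0.001, 0.996, 0.09, -0.001]
wrist_force: [-11.4, -0.9, 6.4]
finger_gap: -0.0003
grip_force: 5.4
```

Request:
jog_arm(increments=[[[-0.06,0,0,0,0,0,255],[-0.05,0,0,0,0,0,255],[0,-0.16,0,0,0,0,255],[0,-0.16,0,0,0,0,255],[0,0,0,0,0,0,255],[0.04,0,0,0,0,0,255],[0.024,0,0,0,0,0,255],[0.012,0,0,0,0,0,255],[0.008,0,0,0,0,0,255],[0,0,0,0,0,0,255]]])

```text
clock: 10.45
tcp_pos: [0.4402, -0.039, 0.1491]
orientation: [-0.0, 0.996, 0.09, -0.002]
wrist_force: [-5.4, 0.1, 2.9]
finger_gap: 0.0001
grip_force: 2.6
```

```bash
python3 st.py
```

```text
t 10.45 board xy mm [-71.7  77.1] z 149.1 F [-5.3  1. ] 2.9 q [-0.     0.996  0.09  -0.002] gap 5.456366140296313e-05
```

Request:
jog_arm(increments=[[[0.008,0,0,0,0,0,255],[0,0,0,0,0,0,255]]])

```text
clock: 10.65
tcp_pos: [0.4419, -0.0386, 0.149]
orientation: [-0.0, 0.996, 0.089, -0.002]
wrist_force: [-5.0, -1.0, 4.1]
finger_gap: 0.0001
grip_force: 2.7
```

Request:
jog_arm(increments=[[[0.008,0,0,0,0,0,255],[0,0,0,0,0,0,255]]])

```text
clock: 10.85
tcp_pos: [0.4439, -0.0382, 0.149]
orientation: [-0.0, 0.996, 0.089, -0.002]
wrist_force: [-5.9, 0.5, 4.3]
finger_gap: 0.0001
grip_force: 2.7
```

Request:
jog_arm(increments=[[[0.006,0,0,0,0,0,255],[0,0,0,0,0,0,255]]])

```text
clock: 11.05
tcp_pos: [0.4454, -0.038, 0.1491]
orientation: [-0.0, 0.996, 0.089, -0.002]
wrist_force: [-5.4, -1.2, 4.3]
finger_gap: -0.0001
grip_force: 2.7
```

Request:
jog_arm(increments=[[[0.006,0,0,0,0,0,255],[0,0,0,0,0,0,255]]])

```text
clock: 11.25
tcp_pos: [0.4469, -0.0377, 0.1491]
orientation: [-0.0, 0.996, 0.089, -0.001]
wrist_force: [-5.1, -0.7, 2.9]
finger_gap: -0.0
grip_force: 2.6
```

Request:
jog_arm(increments=[[[0.008,0,0,0,0,0,255],[0,0,0,0,0,0,255]]])

```text
clock: 11.45
tcp_pos: [0.449, -0.0374, 0.1491]
orientation: [-0.0, 0.996, 0.089, -0.001]
wrist_force: [-4.1, -0.1, 3.5]
finger_gap: 0.0001
grip_force: 2.5
```

Request:
jog_arm(increments=[[[0.01,0,0,0,0,0,255],[0.008,0,0,0,0,0,255],[0,0,0,0,0,0,255]]])

```text
clock: 11.75
tcp_pos: [0.4537, -0.0366, 0.1491]
orientation: [-0.0, 0.996, 0.089, -0.001]
wrist_force: [-5.5, 0.1, 3.2]
finger_gap: 0.0001
grip_force: 2.4
```

Request:
jog_arm(increments=[[[0.032,0,0,0,0,0,255],[0.032,0,0,0,0,0,255],[0.032,0,0,0,0,0,255],[0.032,0,0,0,0,0,255],[0,0,0,0,0,0,255]]])

```text
clock: 12.25
tcp_pos: [0.4868, -0.0305, 0.1491]
orientation: [-0.0, 0.996, 0.09, 0.0]
wrist_force: [-0.1, -0.6, 0.7]
finger_gap: 0.0002
grip_force: 0.0
```

Request:
jog_arm(increments=[[[0.032,0,0,0,0,0,255],[0.032,0,0,0,0,0,255],[0.032,0,0,0,0,0,255],[0.032,0,0,0,0,0,255],[0.024,0,0,0,0,0,255],[0.016,0,0,0,0,0,255],[0,0,0,0,0,0,255]]])

```text
clock: 12.95
tcp_pos: [0.5274, -0.0223, 0.1489]
orientation: [-0.0, 0.996, 0.09, -0.0]
wrist_force: [-1.9, -0.2, -0.7]
finger_gap: -0.0003
grip_force: 1.0
```

```bash
python3 st.py
```

```text
t 12.95 board xy mm [17.1 77.8] z 148.9 F [-1.9  0.2] -0.7 q [-0.     0.996  0.09  -0.   ] gap -0.0002540516269867214
```

Request:
jog_arm(increments=[[[0.016,0,0,0,0,0,255],[0.016,0,0,0,0,0,255],[0.008,0,0,0,0,0,255],[0,0,0,0,0,0,255]]])

```text
clock: 13.35
tcp_pos: [0.5369, -0.0207, 0.1493]
orientation: [0.0, 0.996, 0.09, 0.0]
wrist_force: [-4.0, -0.3, -2.7]
finger_gap: 0.0
grip_force: 1.7
```

Request:
jog_arm(increments=[[[0.012,0,0,0,0,0,255],[0,0,0,0,0,0,255]]])

```text
clock: 13.55
tcp_pos: [0.5395, -0.0202, 0.1491]
orientation: [0.0, 0.996, 0.09, -0.0]
wrist_force: [-5.2, -1.4, -3.4]
finger_gap: -0.0001
grip_force: 2.3
```

Request:
jog_arm(increments=[[[0.01,0,0,0,0,0,255],[0,0,0,0,0,0,255]]])

```text
clock: 13.75
tcp_pos: [0.5408, -0.0199, 0.1487]
orientation: [0.0, 0.996, 0.09, -0.002]
wrist_force: [-6.6, -3.2, -4.1]
finger_gap: -0.0002
grip_force: 3.5
```

Request:
jog_arm(increments=[[[0.01,0,0,0,0,0,255],[0,0,0,0,0,0,255]]])

```text
clock: 13.95
tcp_pos: [0.542, -0.0196, 0.1483]
orientation: [0.0, 0.996, 0.09, -0.003]
wrist_force: [-10.3, -2.9, -3.2]
finger_gap: -0.0002
grip_force: 4.9
```

Request:
jog_arm(increments=[[[0.006,0,0,0,0,0,255],[0,0,0,0,0,0,255],[-0.06,0,0,0,0,0,255],[0,0,-0.132,0,0,0,255],[0,0,-0.132,0,0,0,255],[-0.116,0.0785,0,0,0,0,255],[-0.116,0.0785,0,0,0,0,255],[-0.116,0.0785,0,0,0,0,255],[-0.116,0.0785,0,0,0,0,255],[0,0,0,0,0,0,255],[0,0,0.132,0,0,0,255],[0,0,0.132,0,0,0,255],[0.04,0,0,0,0,0,255],[0.04,0,0,0,0,0,255],[0.016,0,0,0,0,0,255],[0,0,0,0,0,0,255]]])

```text
clock: 15.55
tcp_pos: [0.4576, -0.1158, 0.1511]
orientation: [0.001, 0.996, 0.091, 0.002]
wrist_force: [0.5, 0.2, -0.8]
finger_gap: -0.0
grip_force: 0.0
```

```bash
python3 st.py
```

```text
t 15.55 board xy mm [-68.3  -1.6] z 151.1 F [0.5 0.2] -0.8 q [0.001 0.996 0.091 0.002] gap -3.089246240386752e-05
```

Request:
jog_arm(increments=[[[0.012,0,0,0,0,0,255],[0.008,0,0,0,0,0,255],[0,0,0,0,0,0,255]]])

```text
clock: 15.85
tcp_pos: [0.4599, -0.1146, 0.1496]
orientation: [0.0, 0.996, 0.09, 0.0]
wrist_force: [-0.3, -0.0, 0.2]
finger_gap: 0.0002
grip_force: 0.2
```

Request:
jog_arm(increments=[[[0.01,0,0,0,0,0,255],[0,0,0,0,0,0,255]]])

```text
clock: 16.05
tcp_pos: [0.4609, -0.1141, 0.1492]
orientation: [0.0, 0.996, 0.09, -0.001]
wrist_force: [-4.7, -1.5, 3.0]
finger_gap: -0.0
grip_force: 2.5
```

Request:
jog_arm(increments=[[[0.01,0,0,0,0,0,255],[0,0,0,0,0,0,255]]])

```text
clock: 16.25
tcp_pos: [0.4631, -0.1136, 0.1491]
orientation: [-0.0, 0.996, 0.09, -0.002]
wrist_force: [-6.2, -0.2, 4.1]
finger_gap: 0.0002
grip_force: 2.7
```

Request:
jog_arm(increments=[[[0.012,0,0,0,0,0,255],[0.012,0,0,0,0,0,255],[0,0,0,0,0,0,255]]])

```text
clock: 16.55
tcp_pos: [0.4692, -0.1124, 0.1492]
orientation: [-0.0, 0.996, 0.09, -0.001]
wrist_force: [-4.6, -0.5, 3.2]
finger_gap: -0.0001
grip_force: 2.4
```

Request:
jog_arm(increments=[[[0.032,0,0,0,0,0,255],[0.032,0,0,0,0,0,255],[0.032,0,0,0,0,0,255],[0.032,0,0,0,0,0,255],[0.032,0,0,0,0,0,255],[0.032,0,0,0,0,0,255],[0.032,0,0,0,0,0,255],[0.032,0,0,0,0,0,255],[0.024,0,0,0,0,0,255],[0.016,0,0,0,0,0,255],[0,0,0,0,0,0,255]]])

```text
clock: 17.65
tcp_pos: [0.5438, -0.0993, 0.1488]
orientation: [-0.0, 0.996, 0.09, -0.0]
wrist_force: [-3.2, -0.7, -2.3]
finger_gap: 0.0002
grip_force: 1.6
```

```bash
python3 st.py
```

```text
t 17.65 board xy mm [19.4 -0.8] z 148.8 F [-3.3 -0.1] -2.3 q [-0.     0.996  0.09  -0.   ] gap 0.0002029123674375202
```

Request:
jog_arm(increments=[[[0.016,0,0,0,0,0,255],[0.016,0,0,0,0,0,255],[0,0,0,0,0,0,255]]])

```text
clock: 17.95
tcp_pos: [0.5513, -0.098, 0.1491]
orientation: [0.0, 0.996, 0.09, -0.0]
wrist_force: [-3.8, -1.4, -2.0]
finger_gap: -0.0002
grip_force: 2.0
```

Request:
jog_arm(increments=[[[0.012,0,0,0,0,0,255],[0,0,0,0,0,0,255]]])

```text
clock: 18.15
tcp_pos: [0.5538, -0.0975, 0.1491]
orientation: [0.0, 0.996, 0.09, -0.0]
wrist_force: [-4.2, -1.0, -2.6]
finger_gap: -0.0006
grip_force: 2.4
```

Request:
jog_arm(increments=[[[0.01,0,0,0,0,0,255],[0,0,0,0,0,0,255]]])

```text
clock: 18.35
tcp_pos: [0.5553, -0.0972, 0.1487]
orientation: [0.0, 0.996, 0.09, -0.001]
wrist_force: [-7.0, -1.7, -3.9]
finger_gap: 0.0001
grip_force: 3.5
```

Request:
jog_arm(increments=[[[0.01,0,0,0,0,0,255],[0,0,0,0,0,0,255]]])

```text
clock: 18.55
tcp_pos: [0.5565, -0.0969, 0.1482]
orientation: [0.0, 0.996, 0.09, -0.003]
wrist_force: [-9.5, -3.2, -3.6]
finger_gap: -0.0001
grip_force: 4.9
```

Same stop signature as the other two. I'll give it a last nudge, retreat clear, and look.

Request:
jog_arm(increments=[[[0.006,0,0,0,0,0,255],[0,0,0,0,0,0,255],[-0.06,0,0,0,0,0,255],[0,0,-0.132,0,0,0,255],[0,0,-0.132,0,0,0,255],[-0.15,0,0,0,0,0,255],[-0.15,0,0,0,0,0,255],[-0.15,0,0,0,0,0,255],[0,0,0,0,0,0,255],[0,0,0,0,0,0,255]]])

```text
clock: 19.55
tcp_pos: [0.4367, -0.1197, 0.217]
orientation: [0.001, 0.996, 0.09, 0.003]
wrist_force: [0.4, -0.7, 0.3]
finger_gap: 0.0003
grip_force: 0.0
```

Run:
```python
from fit import *
c=cams.read_camera('side')
cv2.imwrite('pics/s3.png',cv2.resize(c['pixels'][130:290,190:350],None,fx=3.5,fy=3.5)[:,:,::-1])
t=.1799;M=np.array([[np.cos(t),np.sin(t)],[-np.sin(t),np.cos(t)]])
G={}
for n in('side','top'):
    c=c if n=='side' else cams.read_camera(n);G[n]=[]
    for y in(.08,0,-.08):
        q=np.r_[np.array([.5245,-.102])+M.T@[.054,y],.16];v=rot(c['attitude']).T@(q-np.array(c['xyz']));G[n].append((c['fx']*v[0]/v[2]+c['cx'],c['fy']*v[1]/v[2]+c['cy']))
o=knobs(G)
for i in range(3):
    p,e=tri([ray(c,r[i]) for c,r in o.values()]);print((M@(p[:2]-[.5245,-.102])*1e3).round(1),p[2].round(4),np.round(e[0],4))
```

```text
side [267.2 162.9] 97
side [277.6 176.7] 79
side [290.4 191. ] 115
top [219.2 168.6] 75
top [248.9 163.2] 77
top [278.9 158.2] 72
[54.4 80.7] 0.1606 0.0022
[56.   1.2] 0.1585 0.0025
[ 57.9 -79.5] 0.161 0.001
```

View pics/s3.png

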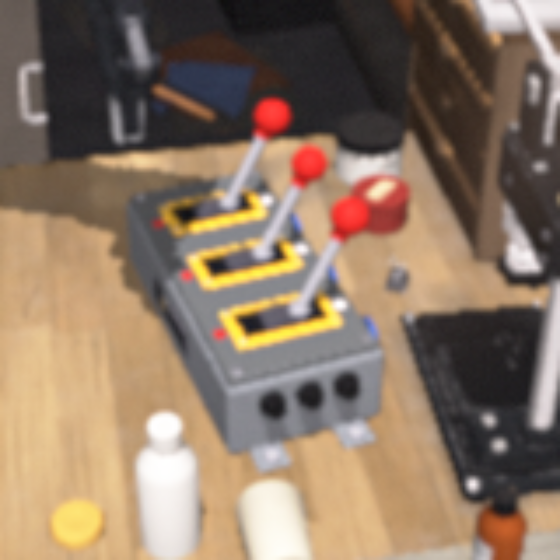

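All three levers lean away, with knobs at crop (272,117), (309,163) and (350,215) measured at board x of 54–58 mm and z about 160 mm. Nothing around the bank has moved and the arm is clear, so I'm handing in.

```bash
python3 -c "
from workcell import ticket
print(ticket.hand_in())"
```

```text
the job is handed in; nothing more can be done
None
```

All three levers are fully off, thrown in the order right, left, middle; readings on the levers stayed under about 15 N, nothing round the bank was moved, and the job was handed in at about 20 s.

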